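Reload the spice caddy and pick it up

TASK

A spice jar has fallen over on the worktop. Stand it upright in the empty bay of the wooden carrying caddy and let go of it, then take the caddy by its upright handle, lift it straight up about 10 cm clear of the worktop without tipping it, and finish while still holding it there, level and still, with both jars standing in their own bays. Leave the other things on the worktop where they are.

Things in the scene. Friction and masses are not known exactly. Their poses are not given: they have to be found in the camera images.
- caddy: loose carrying caddy of light wood, 120 (x) x 300 (y) mm, 195 mm high, 0.35 kg. Origin: centre of its underside; z up, y along its length, within 0.35 rad of world y. Floor 10 mm thick; rim 7 mm thick, its top 22 mm above the underside. The handle board in the middle parts it into two bays; the +y bay holds the standing jar, the -y bay is empty. It stands left or right of the middle
- handle (a point): point in the caddy's upright handle board, on its mid-plane, 165 mm above the caddy's underside, axes as the caddy's. The board is 60 mm wide (x), 16 mm thick (y), flat-faced, with a half-round top of radius 30 mm about this point: pinch it here across its thickness, fingers closing along the caddy's y. Foot blocks at its base reach y = +-15 mm, 24 mm high
- empty_bay (a point): point on the floor of the caddy's empty bay where the jar should stand: caddy x = 0, y = -85 mm, 10 mm above the underside; axes as the caddy's. The bay is 106 mm along x and runs from caddy y = -15 to -143 mm
- fallen_jar: fallen glass jar, green contents, light wooden cap, 42 mm diameter, 84 mm high, 0.13 kg. Origin: centre of its underside; z along the jar to the cap (straight to 58 mm; cap 38 mm wide). It starts lying beside the caddy, axis 20 mm above the worktop, cap to the robot's right (-y), at most 0.6 rad away from or 0.15 rad toward it. Let go within 0.3 rad of upright it rocks upright
- standing_jar: spice jar with orange contents and black cap, 46 mm diameter, 98 mm high, about 0.13 kg, standing in the caddy's +y bay; its top is 108 mm above the caddy's underside. Origin: centre of its underside, z up
- mug: bystander: white mug with red and yellow stripes, 83 x 115 x 86 mm, origin under its middle
- timer: bystander: round grey-green egg timer, 69 mm wide, 61 mm high, origin under its middle
- salt: bystander: glass salt shaker with grey top, 44 mm diameter, 90 mm high, origin under its middle
- mill: bystander: brown wooden pepper mill, 58 mm diameter, 170 mm high, origin under its middle
- egg_cup: bystander: blue egg cup, 49 mm diameter, 64 mm high, origin under its middle
- spoon: bystander: steel spoon, 199 x 40 x 18 mm, lying along its x axis, origin under its middle

How it is judged:
By the outcome, as a careful person would: the job done as asked, in the order asked, and still so for the second after the job is handed in, while the arm keeps its last pose, push and grip.
It also fails if it takes over 72 s, if anything falls off the work surface, if the arm or the gripper's body presses on something with over 40 N, if the wrist force passes 120 N, or if a joint passes its speed limit or range.

ROBOT

A 7-joint arm with a two-finger parallel gripper is mounted at the origin on a cart in front of the work surface, level with it; the furniture and walls round the work are solid. World frame = base frame: x ahead of the robot, y to its left, z up, the work surface at z = 0. Lengths are in mm, angles in degrees, forces in N, time in s.
With the tool pointing down it reaches from about 350 to 900 mm from the base axis. Payload 19.9 kg.
Tool frame: the origin (TCP) lies at the very end of the fingers, on their centre line; the grasp point (between the pads) lies 19 mm behind it (env.grasp_offset is the distance from the TCP to the grasp point, in mm); z points along the fingers, y is the line along which they close (so a half turn about z gives the same grasp; the last joint's range is limited). The gripper opens to 85 mm and grips with 20 to 120 N. Pads are 22 mm wide; open, the fingers measure 114 mm over their backs; the gripper's body (76 mm by 85 mm) begins 54 mm behind the grasp point. The pads swing forward as they close: fully open they stand 13 mm farther back than shut.
Start: joints at [-76.461, 23.915, -0.59, 92.452, 0.269, 63.638, -3.037], TCP at [171.391, 601.018, 195.26] pointing down, gripper open.
Joint ranges: [-161.28, 161.28], [-22.2, 115.67], [-73.04, 71.86], [3.21, 147.25], [-68.34, 248.33], [10.77, 114.83], [-161.83, 161.83]. Speed limits (degrees/s): [108.29, 108.29, 136.94, 136.94, 172.46, 172.46, 172.46].

INTERFACE

Orientations are given as [roll, pitch, yaw] about the fixed x, y, z axes, in that order (R = Rz(yaw) Ry(pitch) Rx(roll)).
In Python, from station import env gives the robot as it stands. Calls block until the motion is done:
- env.move_pose(position, orientation): joint-space move of the TCP to a pose.
- env.line_to(position, ori=None, v=150): straight line of the TCP; ori=None keeps the orientation; v is the mean speed in mm/s.
- env.move_j(angles): joint-space move.
- env.command_gripper(opening, grip_force=None): opening from 0.0 (shut) to 1.0 (fully open); grip_force is the grip in N (None keeps the last); returns when the fingers have stopped.
- env.pause(seconds).
- env.inverse_kinematics(position, orientation): joint angles nearest the present ones, or None.
- env.read_state(): the state.
- env.read_camera(name): name is "side" or "top"; returns the picture (384x512x3 uint8, red, green, blue); there is no depth.
- env.get_calibration(name): a dict with "camera_matrix" (3x3 intrinsics, pixels), "camera_from_world" (4x4, takes a point from world to camera coordinates). Camera axes: x right, y up, looking along -z (the intrinsics and any distortion apply to the point x, -y, -z); pixel columns grow to the right and rows downward; lengths in mm; the calibration is good to about 2 mm. A picture is of the moment at which its call begins. get_calibration takes no time and is no camera call.
A pose or a line that the arm cannot do raises env.PlanningError and nothing moves.
- env.hand_in(): hands the job in; it is judged then, once.
The state is a dict: "t": time; "qpos": joint angles; "qd": joint speeds; "joint_torque": joint torques, N m; "eef_pos": TCP position; "orientation": TCP orientation; "contact_force": force on the tool from outside, world axes, zero at the start; "wrist_torque": the same for the moment, N m; "width": opening from 0.0 (shut) to 1.0 (fully open); "grasp_force": force on a finger pad.
Only numpy, scipy, OpenCV 4.12 (cv2) and the standard library are available. Lean on these libraries where they do the work, as an engineer would, in place of code of your own. Each camera call takes 0.05 s, during which the arm holds its last target. There are 200 camera calls.

## Working session

There is one attempt and no reset: what is moved stays moved. The work goes in short steps, each a Python script; the robot and the scene stay as the last script left them, time stands still between calls to the robot, and variables do not carry over. Pictures are saved under pics/ and viewed, at most 10 in all, crops included, and the job is handed in when it is done.

```bash
ls; mkdir -p pics; python3 - <<'E'
from station import env
import cv2,numpy as np
for n in("side","top"):
    im=env.read_camera(n); cv2.imwrite(f"pics/{n}0.png",im[:,:,::-1])
    c=env.get_calibration(n); print(n,{k:np.round(v,3).tolist() if not isinstance(v,str) else v for k,v in c.items()})
s=env.read_state(); print(s)
E
```

```text
pics
side {'camera_matrix': [[353.561, 0.0, 250.536], [0.0, 353.561, 191.517], [0.0, 0.0, 1.0]], 'camera_from_world': [[-0.999, 0.025, 0.024, 586.034], [0.006, -0.568, 0.823, -110.532], [0.034, 0.822, 0.568, -1518.734], [0.0, 0.0, 0.0, 1.0]]}
top {'camera_matrix': [[451.704, 0.0, 249.245], [0.0, 451.704, 193.017], [0.0, 0.0, 1.0]], 'camera_from_world': [[0.212, -0.977, 0.007, -141.018], [0.844, 0.187, 0.503, -559.92], [-0.493, -0.1, 0.864, -1486.446], [0.0, 0.0, 0.0, 1.0]]}
{'t': 0.1, 'qpos': array([-76.46061218,  23.94554764,  -0.59074949,  92.48060209,
         0.27011868,  63.638408  ,  -3.03556986]), 'qd': array([ 0.10564843, -0.05284439, -0.03220739, -0.09208003,  0.00563953,
        0.01606631,  0.02253072]), 'joint_torque': array([ 1.82779011e-03, -8.65793252e+01,  6.79900479e-01, -4.35622859e+01,
        1.91608717e-02,  4.91024548e-03, -1.44208366e-05]), 'eef_pos': array([171.32173746, 600.70447298, 194.7235121 ]), 'orientation': array([-1.79937023e+02,  5.47613863e-03,  1.64085161e+02]), 'contact_force': array([-0.49727841, -0.11427251,  0.08879949]), 'wrist_torque': array([-0.00820958, -0.02059908,  0.02910248]), 'grasp_force': 0.0, 'width': 1.0023241082024472}
```

View pics/side0.png

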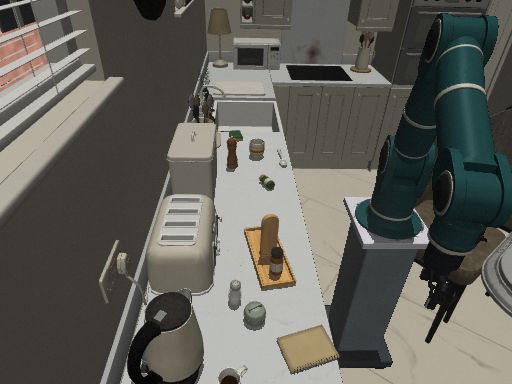

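View pics/top0.png

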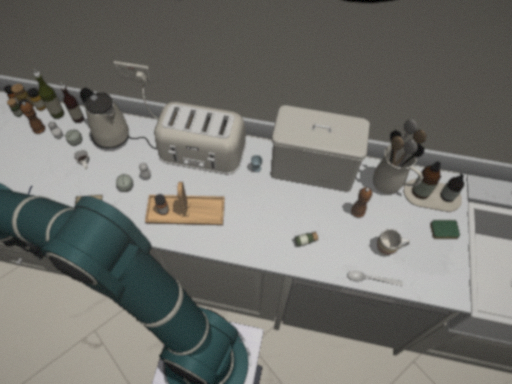

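The side view shows the caddy at about (270,257), with the handle top near (270,215), and the jar at (267,182). The top view shows the caddy at (147–224,197–223) and the jar at (306,239). Next I'll zoom in and run masks.

```bash
cat > h.py <<'E'
import numpy as np,cv2
from station import env
def cal(n):
    c=env.get_calibration(n); return np.array(c["camera_matrix"]),np.array(c["camera_from_world"])
def proj(n,P):
    K,T=cal(n); p=np.atleast_2d(P)@T[:3,:3].T+T[:3,3]; p=p*[1,-1,-1]; q=p@K.T; return q[:,:2]/q[:,2:]
def ray(n,uv,z):
    K,T=cal(n); uv=np.atleast_2d(uv).astype(float)
    d=np.c_[uv,np.ones(len(uv))]@np.linalg.inv(K).T*[1,-1,-1]@T[:3,:3]; o=-T[:3,:3].T@T[:3,3]
    return o+d*((z-o[2])/d[:,2])[:,None]
def mask(im,x0,y0,x1,y1,lo,hi):
    hsv=cv2.cvtColor(im,cv2.COLOR_RGB2HSV); m=cv2.inRange(hsv,np.array(lo),np.array(hi)); k=np.zeros_like(m); k[y0:y1,x0:x1]=m[y0:y1,x0:x1]; return k
E
python3 - <<'E'
from h import *
S=cv2.imread("pics/side0.png");T=cv2.imread("pics/top0.png")
a=cv2.resize(S[205:295,235:305],None,fx=5,fy=5,interpolation=2)
b=cv2.resize(T[175:230,135:235],None,fx=4,fy=4,interpolation=2)
c=cv2.resize(S[168:194,252:282],None,fx=8,fy=8,interpolation=2)
d=cv2.resize(T[225:251,288:323],None,fx=8,fy=8,interpolation=2)
W=np.zeros((600,800,3),np.uint8)
for im,x,y in((a,0,0),(b,360,0),(c,360,225),(d,360,225+0)):pass
W[:450,:350]=a;W[:220,360:760]=b;W[230:438,360:600]=c;W[230:438,610:800]=d[:,:190*1]
W[230:438,610:800]=cv2.resize(T[225:251,292:322],(190,208),interpolation=2)
cv2.imwrite("pics/crops.png",W)
for n,I,box in(("side",S,(235,205,305,295)),("top",T,(135,175,235,230))):
    m=mask(I[:,:,::-1].copy(),*box,(8,70,90),(28,255,255))
    c=max(cv2.findContours(m,0,2)[0],key=cv2.contourArea)
    h=cv2.convexHull(c)[:,0]; ap=cv2.approxPolyDP(cv2.convexHull(c),2.5,True)[:,0]
    print(n,cv2.contourArea(c),ap.tolist()); print(np.round(ray(n,ap,22)).tolist())
for n,I,box in(("side",S,(252,168,282,194)),("top",T,(288,225,323,251))):
    m=mask(I[:,:,::-1].copy(),*box,(0,40,0),(180,255,255))
    c=max(cv2.findContours(m,0,2)[0],key=cv2.contourArea)
    print(n,cv2.contourArea(c),cv2.minAreaRect(c),np.round(ray(n,cv2.boxPoints(cv2.minAreaRect(c)),20)).tolist(),ray(n,[cv2.minAreaRect(c)[0]],20))
E
```

```text
side 2073.5 [[273, 214], [278, 220], [295, 283], [262, 289], [244, 228]]
[[493.0, 8.0, 22.0], [475.0, 48.0, 22.0], [448.0, 379.0, 22.0], [559.0, 403.0, 22.0], [615.0, 98.0, 22.0]]
top 1807.5 [[149, 197], [181, 183], [222, 197], [222, 221], [147, 222]]
[[548.0, 378.0, 22.0], [638.0, 274.0, 22.0], [610.0, 98.0, 22.0], [508.0, 72.0, 22.0], [442.0, 350.0, 22.0]]
side 47.0 ((270.0, 184.5), (7.77817440032959, 7.77817440032959), 45.0) [[515.0, -219.0, 20.0], [486.0, -267.0, 20.0], [463.0, -219.0, 20.0], [493.0, -173.0, 20.0]] [[ 489.40239687 -218.99948046   20.        ]]
top 54.5 ((312.28851318359375, 236.4423065185547), (8.040761947631836, 9.805807113647461), 78.69007110595703) [[527.0, -252.0, 20.0], [542.0, -286.0, 20.0], [511.0, -296.0, 20.0], [496.0, -262.0, 20.0]] [[ 518.92332403 -274.15140006   20.        ]]
```

View pics/crops.png

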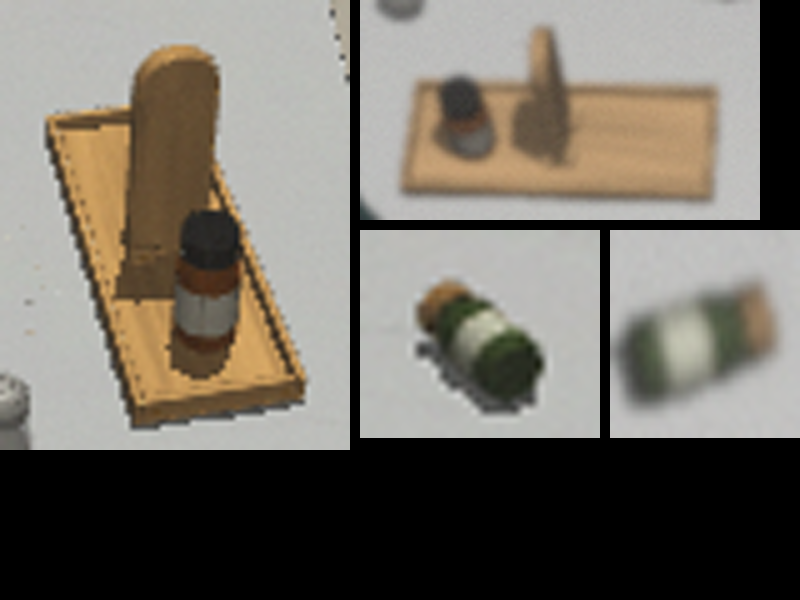

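```bash
python3 - <<'E'
from h import *
r=lambda n,p,z:np.round(ray(n,p,z)[:,:2],1).tolist()
tc=lambda x,y:[135+(x-360+.5)/4-.5,175+(y+.5)/4-.5]
sc=lambda x,y:[235+(x+.5)/5-.5,205+(y+.5)/5-.5]
print("top rim far L/R",r("top",[tc(414,80),tc(717,87)],22),"bottom near L/R",r("top",[tc(403,195),tc(713,200)],0))
print("side rim nl,nr,fl",r("side",[sc(131,405),sc(304,378),sc(46,118)],22),"bot nl nr",r("side",[sc(134,428),sc(303,399)],0))
sj=lambda x,y:[252+(x-360+.5)/8-.5,168+(y-230+.5)/8-.5]
tj=lambda x,y:[292+(x-610+.5)*30/190-.5,225+(y-230+.5)/8-.5]
print("jar top bottom/cap",r("top",[tj(630,366),tj(772,315)],20),"side",r("side",[sj(508,368),sj(432,304)],20))
print("handle top side/top z195",r("side",[sc(183,48)],195),r("top",[tc(543,28)],195))
for n in("side","top"):
    K,T=cal(n);print(-T[:3,:3].T@T[:3,3])
E
```

```text
top rim far L/R [[557.9, 384.8], [614.7, 91.3]] bottom near L/R [[444.8, 362.0], [503.9, 69.0]]
side rim nl,nr,fl [[562.6, 389.3], [445.0, 366.7], [616.1, 99.7]] bot nl nr [[559.8, 390.0], [443.4, 365.9]]
jar top bottom/cap [[484.0, -213.1], [528.0, -291.3]] side [[489.3, -216.3], [530.8, -286.5]]
handle top side/top z195 [[526.4, 228.7]] [[545.4, 226.5]]
[ 637.87652803 1171.67370904  939.41545448]
[-231.10226353 -182.59261565 1567.2168458 ]
```

```bash
cat >> h.py <<'E'
from scipy.spatial.transform import Rotation as Ro
CY=11.1; C=np.array([530.3,229.,0]); Z=np.array([0,0,1.])
def cad(x,y,z,C=C,yaw=CY): return C+Ro.from_euler('z',yaw,degrees=True).apply([x,y,z])
JB=np.array([487,-214.5,20.]); A=np.array([529.5,-289,20])-JB; A/=np.linalg.norm(A)
def frame(d,e,s):
    x=s*e; return Ro.from_matrix(np.c_[x,np.cross(d,x),d])
def pick(t,s):
    t=np.radians(t); d=-np.cos(t)*Z-np.sin(t)*A; return frame(d,(A+np.sin(t)*d)/np.cos(t),s),d
def place(t,s,psi):
    t=np.radians(t);p=np.radians(psi);h=np.array([np.cos(p),np.sin(p),0]); d=-np.sin(t)*Z+np.cos(t)*h
    return frame(d,(Z+np.sin(t)*d)/np.cos(t),s),d
def eu(R): return R.as_euler('xyz',degrees=True)
E
python3 - <<'E'
from h import *
bay=cad(0,-85,10); print("bay",bay, "go", env.grasp_offset)
for n,p in(("mug",[388,252]),("mill",[358,215]),("spoonL",[348,275]),("eggcup",[256,170])): print(n,ray("top",[p],0)[0])
g=36;b=6
for t in(10,20,30,40):
  for s in(1,-1):
    R,d=pick(t,s); P=JB+g*A+(19-b)*d; q=env.inverse_kinematics(P,eu(R)); q2=env.inverse_kinematics(P-150*d,eu(R))
    ok=[]
    for psi in range(-60,181,20):
        R2,d2=place(t,s,psi); P2=bay+g*Z+(19-b)*d2
        k=[env.inverse_kinematics(P2+[0,0,u],eu(R2)) for u in(0,60,150)]
        if all(v is not None for v in k): ok.append((psi,np.round(k[0]).tolist()))
    print(t,s,None if q is None else np.round(q).tolist(),q2 is not None); [print("   ",o) for o in ok]
E
```

```text
bay [546.66436715 145.59012356  10.        ] go 18.700000000000003
mug [ 526.29655518 -561.37368657    0.        ]
mill [ 658.38198259 -437.0531105     0.        ]
spoonL [ 404.02683813 -424.34115359    0.        ]
eggcup [777.58029201  -4.42498528   0.        ]
10 1 [-15.0, 55.0, 62.0, 103.0, -56.0, 69.0, -81.0] True
    (-60, [-44.0, 59.0, -8.0, 103.0, 71.0, 93.0, 105.0])
    (-40, [-49.0, 56.0, -6.0, 118.0, 88.0, 85.0, 96.0])
    (-20, [-52.0, 56.0, 1.0, 132.0, 109.0, 82.0, 82.0])
    (40, [-25.0, 68.0, 30.0, 138.0, 211.0, 113.0, 77.0])
    (60, [72.0, 88.0, -62.0, 124.0, -53.0, 15.0, 69.0])
    (80, [46.0, 65.0, -36.0, 110.0, -58.0, 55.0, 65.0])
    (100, [24.0, 62.0, -14.0, 95.0, -56.0, 82.0, 63.0])
    (120, [2.0, 67.0, 9.0, 80.0, -58.0, 106.0, 67.0])
    (140, [3.0, 72.0, -1.0, 65.0, -41.0, 114.0, 62.0])
10 -1 [-2.0, 43.0, 39.0, 103.0, -37.0, 57.0, 85.0] True
    (-60, [-75.0, 65.0, 30.0, 104.0, 47.0, 66.0, -61.0])
    (-40, [-81.0, 63.0, 31.0, 119.0, 70.0, 54.0, -80.0])
    (-20, [-84.0, 66.0, 32.0, 133.0, 103.0, 52.0, -110.0])
    (40, [63.0, 82.0, -52.0, 136.0, 227.0, 41.0,
[... 3794 characters left out ...]
94.0] True
    (-60, [-68.0, 46.0, 31.0, 111.0, 37.0, 47.0, -43.0])
    (-40, [-72.0, 41.0, 33.0, 123.0, 62.0, 33.0, -54.0])
    (-20, [-75.0, 40.0, 39.0, 134.0, 112.0, 23.0, -88.0])
    (0, [-34.0, 30.0, 2.0, 141.0, 144.0, 42.0, -84.0])
    (20, [39.0, 51.0, -62.0, 141.0, 152.0, 48.0, -31.0])
    (60, [-43.0, 59.0, 62.0, 129.0, 247.0, 90.0, -123.0])
    (80, [17.0, 39.0, -11.0, 116.0, -66.0, 48.0, -125.0])
    (100, [-8.0, 45.0, 20.0, 104.0, -64.0, 75.0, -118.0])
    (120, [-23.0, 57.0, 41.0, 93.0, -64.0, 96.0, -107.0])
    (140, [-30.0, 67.0, 51.0, 82.0, -61.0, 109.0, -96.0])
    (160, [-33.0, 70.0, 51.0, 73.0, -52.0, 112.0, -86.0])
    (180, [-32.0, 67.0, 40.0, 67.0, -34.0, 109.0, -80.0])
```

```bash
python3 - <<'E'
from h import *
env.command_gripper(1.0,40)
env.line_to([171,601,420],v=250)
q=env.read_state()["qpos"].copy(); q[0]=15; env.move_j(q)
s=env.read_state(); print(s["t"],s["eef_pos"],s["orientation"],s["qpos"])
g=36;b=6
for t in(20,30):
  for sg in(1,-1):
    R,d=pick(t,sg); P=JB+g*A+(19-b)*d
    for u in(160,0): print(t,sg,u,env.inverse_kinematics(P-u*d,eu(R)))
im=env.read_camera("top"); cv2.imwrite("pics/t1.png",im[:,:,::-1])
im2=env.read_camera("side"); cv2.imwrite("pics/s1.png",im2[:,:,::-1])
E
```

```text
4.5083 [ 594.98953649 -189.64408935  418.54450793] [-1.79883341e+02 -3.55041573e-03  7.22870724e+01] [ 1.49442102e+01  1.79525494e+01 -1.15076945e-01  7.25421738e+01
  2.60668497e-02  8.96216444e+01 -2.87842244e+00]
20 1 160 [  17.25409803   36.7282059    21.37771099   82.95536216  -20.64759846
   82.0077494  -107.10248502]
20 1 0 [  16.57521057   42.35573731   17.38387668   95.18389284  -23.58549534
   64.17915185 -104.69238334]
20 -1 160 [34.07880172 35.31807259 -4.41595118 82.23749901 -7.47353156 80.01742023
 62.21807419]
20 -1 0 [32.37841396 41.1466938  -4.95942607 94.55990948 -8.21070753 61.71211327
 62.85213043]
30 1 160 [  21.67119604   46.196829     21.81864109   71.53400885  -25.01265854
   94.41075448 -104.38828814]
30 1 0 [  19.29546323   48.20467272   17.83336551   87.70363803  -26.48967369
   76.10539362 -102.16542344]
30 -1 160 [ 36.33562441  44.57310478  -4.15711805  70.81228091 -10.49387793
  91.62307556  64.60103528]
30 -1 0 [ 34.30224024  46.85496498  -4.84852183  87.06990374 -11.52415723
  72.87732195  65.88413432]
```

```bash
python3 - <<'E'
from h import *
g=36;b=6
R,d=pick(30,1); P=JB+g*A+(19-b)*d
env.move_pose(P-160*d,eu(R)); 
env.line_to(P-40*d,v=200); env.line_to(P,v=60)
s=env.read_state(); print(s["t"],s["eef_pos"]-P,s["contact_force"])
env.command_gripper(0.2,40)
s=env.read_state(); print(s["t"],s["width"],s["grasp_force"],s["contact_force"])
env.line_to(P+[0,0,200],v=150)
s=env.read_state(); print(s["t"],s["width"],s["grasp_force"],s["contact_force"])
im=env.read_camera("top");im2=env.read_camera("side")
a=cv2.resize(im[120:280,220:420],None,fx=2,fy=2);b=cv2.resize(im2[90:250,190:390],None,fx=2,fy=2)
cv2.imwrite("pics/p2.png",np.vstack([a,b])[:600,:,::-1])
E
```

```text
7.8 [ 0.16848619 -0.25862695  0.21166476] [ 0.81056132 -0.14857698  0.41977636]
8.4583 0.20284792173954266 5.81097467453219 [ 0.25135563 -1.72820235  6.45282337]
9.9417 0.20149393693578954 0.0 [0.00824698 0.93575315 0.22379302]
```

View pics/p2.png

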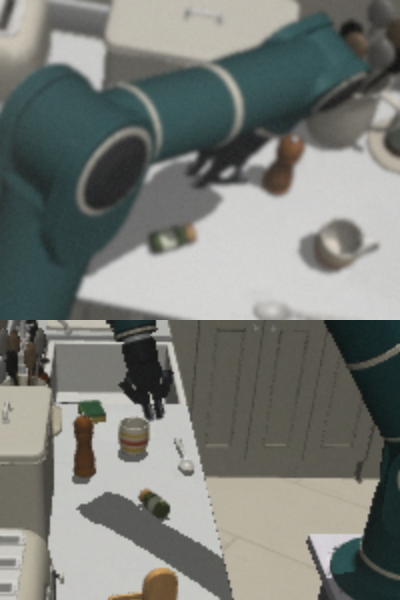

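The jar is still on the worktop at top px (306,239), so the fingers closed without holding it. I'll compare its position before and after.

```bash
cat >> h.py <<'E'
def jarm(n,im,box):
    x0,y0,x1,y1=box; k=4
    c=cv2.resize(im[y0:y1,x0:x1],None,fx=k,fy=k,interpolation=2)
    hsv=cv2.cvtColor(c,cv2.COLOR_RGB2HSV)
    sat=((hsv[:,:,1]>50)&(hsv[:,:,2]>25)).astype(np.uint8)   # green and wood
    sat=cv2.morphologyEx(sat,cv2.MORPH_CLOSE,np.ones((25,25),np.uint8))
    ct=max(cv2.findContours(sat,0,2)[0],key=cv2.contourArea)
    r=cv2.minAreaRect(ct); bx=(cv2.boxPoints(r)+.5)/k-.5+[x0,y0]
    e=[np.linalg.norm(bx[1]-bx[0]),np.linalg.norm(bx[2]-bx[1])]
    m=[(bx[0]+bx[1])/2,(bx[2]+bx[3])/2] if e[0]<e[1] else [(bx[1]+bx[2])/2,(bx[3]+bx[0])/2]
    return c,np.array(m),e
E
python3 - <<'E'
from h import *
J=[]
for nm,n,box in(("top0","top",(288,222,324,256)),("side0","side",(250,166,284,196)),("new","top",(288,222,324,256)),("new","side",(250,166,284,196))):
    im=cv2.imread(f"pics/{nm}.png")[:,:,::-1].copy() if nm!="new" else env.read_camera(n)
    if nm=="new": cv2.imwrite(f"pics/{n}3.png",im[:,:,::-1])
    c,m,e=jarm(n,im,box); print(nm,n,np.round(m,1).tolist(),np.round(e,1),np.round(ray(n,m,20)[:,:2],0).tolist()); J.append(cv2.resize(c,(288,272)))
J2=cv2.imread("pics/side3.png")[110:180,230:300,::-1]
W=np.vstack([np.hstack(J[:2]),np.hstack(J[2:])]); cv2.imwrite("pics/j3.png",W[:,:,::-1])
s=env.read_state(); print(s["eef_pos"],proj("side",s["eef_pos"]),proj("top",s["eef_pos"]))
E
```

```text
top0 top [[316.9, 235.2], [308.3, 237.9]] [9.  7.7] [[528.0, -290.0], [510.0, -260.0]]
side0 side [[260.5, 175.0], [272.8, 187.0]] [ 7.8 17.2] [[530.0, -303.0], [478.0, -198.0]]
new top [[316.9, 235.1], [308.1, 237.0]] [9.  8.8] [[528.0, -290.0], [513.0, -259.0]]
new side [[259.9, 175.6], [273.1, 186.9]] [ 8.1 17.4] [[534.0, -297.0], [477.0, -199.0]]
[ 501.48571393 -240.0613958   208.29454821] [[269.29901933 146.75975569]] [[308.68711689 215.68438186]]
```

View pics/j3.png

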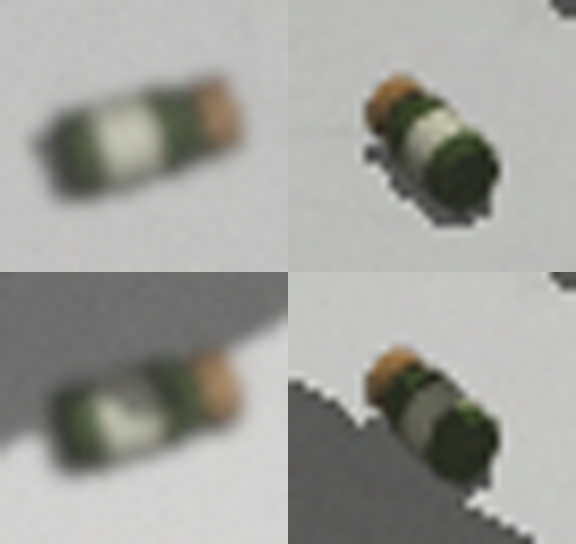

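```bash
python3 - <<'E'
from h import *
s=env.read_state(); R=Ro.from_euler('xyz',s["orientation"],degrees=True); print(R.as_matrix().round(2),s["width"])
out=[]
for n,(x0,y0) in(("side",(240,100)),("top",(280,180))):
    im=cv2.imread(f"pics/{n}3.png"); k=6; c=cv2.resize(im[y0:y0+60,x0:x0+60],None,fx=k,fy=k,interpolation=2)
    for o,col in(([0,0,0],(0,0,255)),([0,0,-18.7],(255,0,255)),([0,20,-18.7],(0,255,0)),([0,0,-70],(255,0,0))):
        p=(proj(n,s["eef_pos"]+R.apply(o))[0]-[x0,y0]+.5)*k; cv2.circle(c,tuple(int(v) for v in p),4,col,1)
    out.append(c)
cv2.imwrite("pics/f3.png",np.hstack(out))
E
```

```text
[[ 0.43 -0.87 -0.25]
 [-0.75 -0.5   0.43]
 [-0.5   0.   -0.87]] 0.19825002968414793
```

View pics/f3.png

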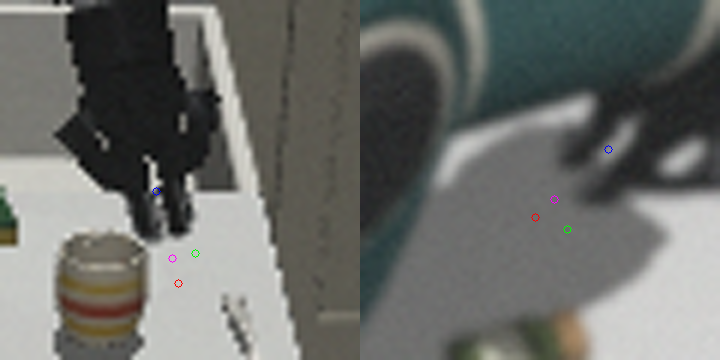

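Projected TCP is about 38 mm beyond the actual fingertips in both views: tips seen at side crop (165,234) against a projected (178,283). That would put the tips at jar-top height, which explains the miss. I'll check this with a gentle guarded touch on free worktop.

```bash
python3 - <<'E'
from h import *
R=frame(-Z,A,1); P=np.array([490,-110,60.])
env.command_gripper(0.5)
env.move_pose(P,eu(R))
f0=env.read_state()["contact_force"]
z=40
env.line_to([490,-110,z],v=100)
try:
  while z>-45:
    z-=2; env.line_to([490,-110,z],v=40); s=env.read_state(); f=s["contact_force"]-f0
    if abs(f[2])>3: break
except env.PlanningError as e: print("plan",e)
print(z,s["eef_pos"],f,s["t"],s["width"])
env.line_to([490,-110,60],v=150)
E
```

```text
-38 [ 490.24161026 -110.06105137  -37.78436287] [-0.44720443  0.99831991  8.15762364] 21.5083 0.4985916738190831
```

```bash
python3 - <<'E'
from h import *
g=36
R,d=pick(30,1); P=JB+g*A+(37+12)*d
env.command_gripper(1.0)
env.move_pose(P-70*d,eu(R)); env.line_to(P,v=100)
s=env.read_state(); print(s["t"],s["eef_pos"]-P,s["contact_force"])
env.command_gripper(0.2,40)
s=env.read_state(); print(s["t"],s["width"],s["grasp_force"],s["contact_force"])
env.line_to(P+[0,0,150],v=200)
s=env.read_state(); print(s["t"],s["width"],s["grasp_force"],s["contact_force"],s["qpos"].round())
R2,d2=place(30,1,101); B=cad(0,-85,10)+g*Z+49*d2; back=cad(0,-1,0)-C
for o in(150*back+150*Z,150*Z,8*Z): q=env.inverse_kinematics(B+o,eu(R2)); print(None if q is None else q.round())
E
```

```text
24.5333 [ 0.41163047 -0.39376206  0.48613087] [-0.18606162 -0.40198862  0.39380423]
25.025 0.46132914081201826 40.37387189513538 [ 0.10973925 -1.80912112  5.85170996]
25.925 0.46225625599454057 40.26482926419703 [ 0.24182156 -0.73441674 -0.51770736] [  18.   38.   19.   88.  -24.   85. -106.]
[ 36.  44. -25.  91. -36.  81.  41.]
[ 27.  39. -27. 102. -45.  69.  41.]
[ 30.  54. -31. 101. -39.  58.  47.]
```

```bash
python3 - <<'E'
from h import *
g=36
R2,d2=place(30,1,101); B=cad(0,-85,10)+g*Z+49*d2; back=cad(0,-1,0)-C
env.move_pose(B+150*back+150*Z,eu(R2)); env.line_to(B+110*Z,v=250)
s=env.read_state(); print(s["t"],s["width"],s["grasp_force"],s["contact_force"],s["eef_pos"]-B)
out=[]
for n,(x0,y0) in(("side",(225,160)),("top",(150,120))):
    im=env.read_camera(n); cv2.imwrite(f"pics/{n}5.png",im[:,:,::-1]); out.append(cv2.resize(im[y0:y0+100,x0:x0+80],None,fx=5,fy=5,interpolation=2))
    # expected jar axis: base and cap points
    for h in(0,42,84): print(n,h,(proj(n,cad(0,-85,120+h))[0]-[x0,y0]+.5)*5)
cv2.imwrite("pics/v5.png",np.hstack(out)[:,:,::-1])
E
```

```text
28.9917 0.4608162393198257 40.30459077199339 [-0.28746068 -0.55685923 -1.24866002] [  0.21269727  -0.47170168 109.93760046]
side 0 [192.37116689 283.30495502]
side 42 [194.90179838 238.17463968]
side 84 [197.52789357 191.34186117]
top 0 [272.93100052 382.68700691]
top 42 [268.33365115 353.74110304]
top 84 [263.52704385 323.47766614]
```

View pics/v5.png

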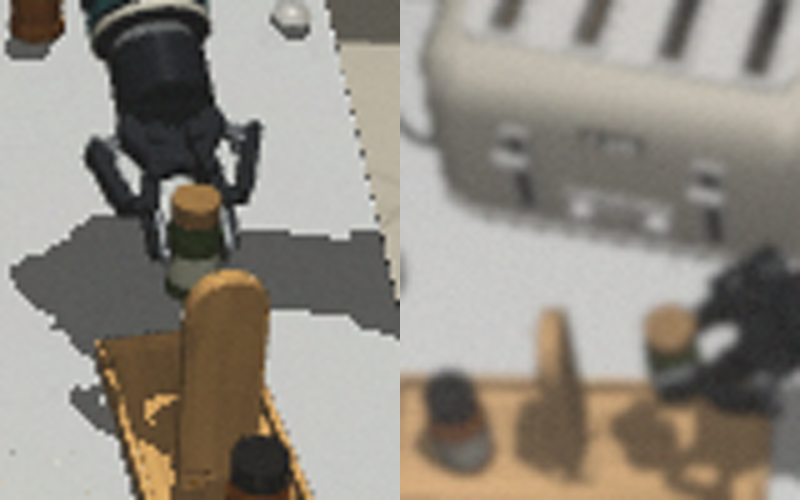

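The jar is upright above the bay, with its cap at side crop (196,194) against an expected (197,191). I'll lower it with a force guard and release.

```bash
python3 - <<'E'
from h import *
g=36
R2,d2=place(30,1,101); B=cad(0,-85,10)+g*Z+49*d2
env.line_to(B+10*Z,v=150); f0=env.read_state()["contact_force"]
z=10
while z>-10:
    z-=2.5; env.line_to(B+z*Z,v=40); s=env.read_state(); f=s["contact_force"]-f0
    if np.linalg.norm(f)>2.5: break
print(z,f,s["t"])
env.command_gripper(0.72)
s=env.read_state();print(s["t"],s["width"],s["contact_force"],s["grasp_force"])
env.line_to(B+z*Z-70*d2,v=120)
env.line_to(B-130*d2+120*Z,v=250)
out=[];print(env.read_state()["t"],env.read_state()["contact_force"])
for n,(x0,y0) in(("side",(235,195)),("top",(145,145))):
    im=env.read_camera(n); cv2.imwrite(f"pics/{n}6.png",im[:,:,::-1]); out.append(cv2.resize(im[y0:y0+100,x0:x0+80],None,fx=5,fy=5,interpolation=2))
    for h in(0,84): print(n,h,(proj(n,cad(0,-85,10+h))[0]-[x0,y0]+.5)*5)
    print(n,"handle",(proj(n,[cad(-30,0,165),cad(30,0,165),cad(0,0,195)])-[x0,y0]+.5)*5)
cv2.imwrite("pics/v6.png",np.hstack(out)[:,:,::-1])
E
```

```text
2.5 [ 0.18217547 -2.04733992  7.7420701 ] 30.6583
31.0 0.7159153120288627 [-0.22592804  0.2886781   0.34879352] 0.0
32.5083 [-0.49094515 -0.30355076 -0.83213888]
side 0 [136.15948924 219.08164147]
side 84 [140.85017355 135.42976928]
side handle [[217.24981413 127.77286362]
 [133.20566602 138.21076745]
 [177.83277585  98.7529188 ]]
top 0 [309.07429192 327.84757447]
top 84 [300.6780115  274.98278091]
top handle [[171.09452935 260.29480958]
 [179.19444972 188.75129606]
 [169.85506118 202.60990762]]
```

View pics/v6.png

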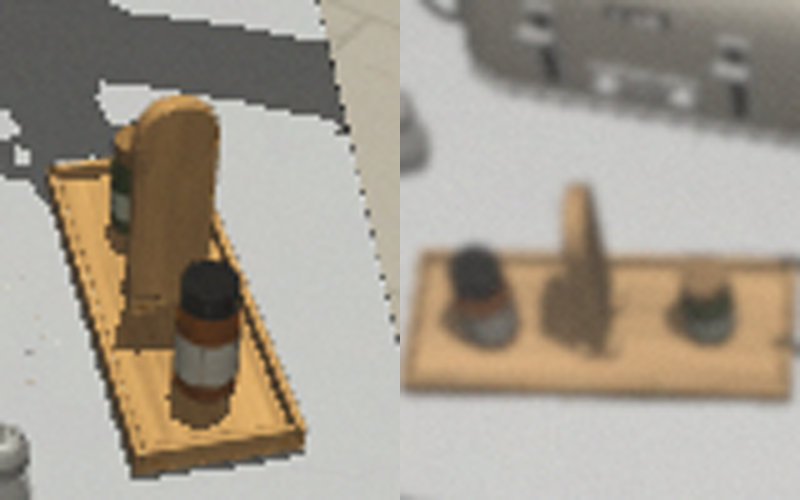

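Both jars stand in their bays, the green one at top crop (706,300). The handle is where I expected it, with its apex at side (177,97). Next I'll grasp the handle.

```bash
python3 - <<'E'
from h import *
cx=cad(1,0,0)-C; q0=env.read_state()["qpos"]
pre=cad(0,-60,300)
best=min(((np.abs(q-q0).max(),s) for s in(1,-1) if (q:=env.inverse_kinematics(pre,eu(frame(-Z,s*cx,1)))) is not None)); print(best)
R=frame(-Z,best[1]*cx,1)
env.move_pose(pre,eu(R)); env.command_gripper(1.0)
env.line_to(cad(0,0,230),v=200); f0=env.read_state()["contact_force"]
env.line_to(cad(0,0,112),v=120)
s=env.read_state(); print(s["t"],s["contact_force"]-f0,s["orientation"],s["eef_pos"]-C)
im=env.read_camera("side"); cv2.imwrite("pics/s7.png",cv2.resize(im[160:300,220:320],None,fx=4,fy=4,interpolation=2)[:,:,::-1])
E
```

```text
(np.float64(49.351747111668224), -1)
35.5833 [ 0.51007458  0.31194881 -0.14245373] [ 1.79991070e+02  6.10846824e-02 -1.68901496e+02] [  0.38355884   0.21345783 112.74537222]
```

View pics/s7.png

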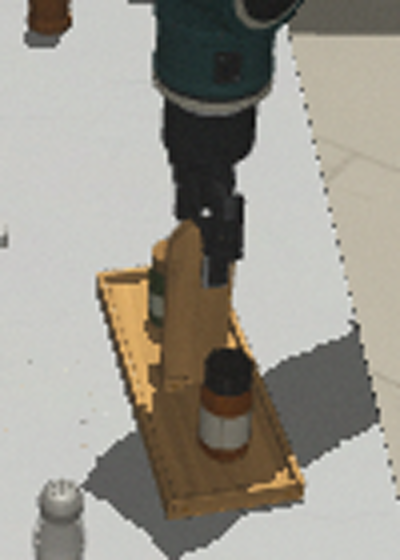

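The fingers straddle the board, about 4 mm toward the robot from its centre (finger at (213,265), board spanning 165–231). I'll shift 4 mm, grip and lift.

```bash
python3 - <<'E'
from h import *
env.line_to(cad(4,0,112),v=50)
env.command_gripper(0.0,90)
s=env.read_state(); print(s["t"],s["width"],s["grasp_force"],s["contact_force"])
p=s["eef_pos"]
env.line_to(cad(4,0,132),v=40); s=env.read_state(); print(s["contact_force"],s["wrist_torque"])
env.line_to(cad(4,0,214),v=60); env.pause(0.5)
s=env.read_state(); print(s["t"],s["width"],s["grasp_force"],s["contact_force"],s["wrist_torque"],s["eef_pos"]-p)
out=[]
for n,(x0,y0) in(("side",(225,165)),("top",(145,125))):
    im=env.read_camera(n); out.append(cv2.resize(im[y0:y0+120,x0:x0+80],None,fx=5,fy=5,interpolation=2))
    print(n,(proj(n,[cad(sx*60,sy*150,z) for z in(102,124) for sx in(-1,1) for sy in(-1,1)])-[x0,y0]+.5).round(1).tolist())
cv2.imwrite("pics/v8.png",np.hstack(out)[:,:,::-1])
E
```

```text
36.525 0.17996129923382836 88.32265108823776 [-1.16774492 -0.40038212  2.4336718 ]
[-0.1403115   0.86527132 -5.46881865] [-0.01031375 -0.03054995 -0.01666185]
39.1917 0.1771433860160061 87.77162745594978 [ 0.65149925 -0.48385516 -5.14248187] [ 1.40705878e-05 -1.36967985e-02 -2.48493141e-02] [-9.11728336e-02 -5.69672159e-03  1.01857643e+02]
side [[49.0, 43.3], [73.9, 98.4], [19.1, 46.8], [38.0, 103.8], [49.4, 38.8], [74.6, 93.5], [19.1, 42.2], [38.3, 98.9]]
top [[76.6, 88.6], [-5.3, 86.9], [78.2, 60.5], [-0.8, 58.9], [76.3, 85.7], [-6.6, 84.0], [77.9, 57.5], [-2.0, 55.8]]
```

View pics/v8.png

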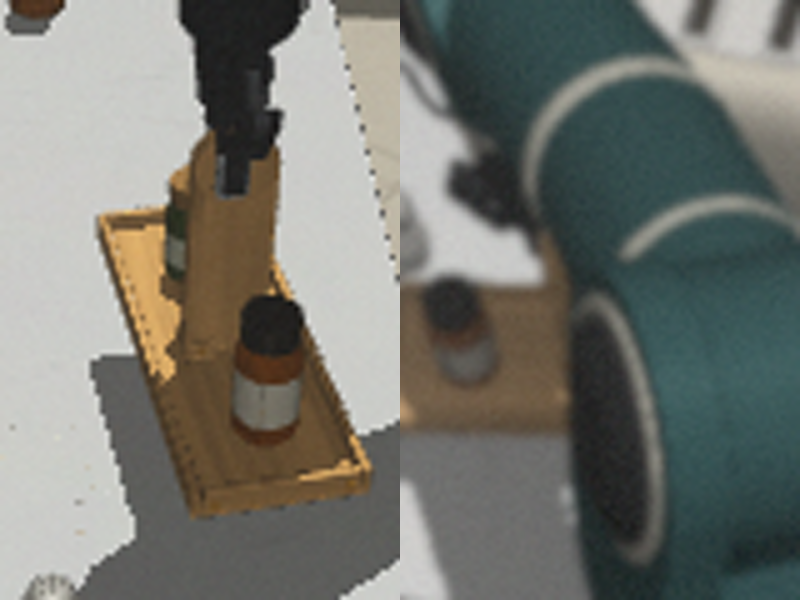

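The caddy is lifted and level. Rim corners sit at (20,43), (38,99) and (74,93), within about 1 px of the level prediction. Both jars are upright.

```bash
python3 -c "
from station import env
print(env.hand_in())"
```

```text
the job is handed in; nothing more can be done
None
```

The job is handed in: the green jar stands in the empty bay, and the arm is holding the caddy by its handle about 10 cm up, level and still, with both jars upright in their bays; the first try at the jar missed because the fingertips sat about 37 mm short of the stated tool point, and the second, corrected for that, held.

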